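# Roll two hand rollers on the slab and take the untrue ones out of use

### The arm

A 7-joint arm with a two-finger parallel gripper is mounted at the origin on the work surface. World frame = base frame: x ahead of the robot, y to its left, z up, the work surface at z = 0. Lengths are in m, angles in rad, forces in N, time in s.
With the tool pointing down it reaches from about 0.35 to 0.775 m from the base axis. Payload 3.1 kg.
Tool frame: the origin (TCP) lies between the finger pads; the fingertips stand 25 mm ahead of it and the grasp point (between the pads) lies 6 mm ahead of it; z points along the fingers, x is the direction in which the jaws open and shut, and the axes are right-handed (so a half turn about z gives the same grasp; the last joint's range is limited). The gripper opens to 85 mm and grips with 20 to 120 N. Pads are 22 mm wide; open, the fingers measure 114 mm over their backs; the gripper's body (76 mm by 85 mm) begins 54 mm behind the grasp point. The pads swing forward as they close: fully open they stand 13 mm farther back than shut.
Start: joints at [1.079, 0.311, 0.014, 1.512, -0.004, 1.319, -0.027], TCP at [0.239, -0.495, 0.256] pointing down, gripper open.
Joint ranges: [-2.7, 2.7], [-0.3, 1.91], [-1.27, 1.3], [0.12, 2.57], [-1.44, 4.58], [0.2, 2.03], [-3.05, 3.05]. Speed limits (rad/s): [2.79, 2.79, 3.14, 3.14, 3.14, 3.14, 3.14].

### API

Orientations are given as a 3x3 rotation matrix whose columns are the frame's x, y, z axes.
In Python, from station import env gives the robot as it stands. Calls block until the motion is done:
- env.move_to(position, orientation): joint-space move of the TCP to a pose.
- env.movel(position, orientation=None, speed=0.15, f_stop=None): straight line of the TCP; orientation=None keeps the orientation; speed is the mean speed in m/s. With f_stop (N) it stops when the force on the tool has changed by that much, and returns True; else False.
- env.move_j(angles): joint-space move.
- env.move_gripper(opening, grasp_force=None): finger opening in m; grasp_force is the grip in N (None keeps the last); returns when the fingers have stopped.
- env.wait(seconds).
- env.solve_ik(position, orientation): joint angles nearest the present ones, or None.
- env.camera(name): name is "side" or "top" or "wrist"; returns a dict with "frame" (420x560x3 uint8, red, green, blue), "mtx" (3x3 intrinsics, pixels), "xyz" and "rotation" of the camera in the world; the wrist camera has in their place "mount" (4x4, takes a point from camera to tool coordinates, whose origin is the TCP and whose axes are the tool frame's). Camera axes: x right, y down, z forward; pixel columns grow to the right and rows downward; lengths in m; the calibration is good to about 2 mm. A picture is of the moment at which its call begins: read the wrist's pose just before it. There is no depth.
A pose or a line that the arm cannot do raises env.Unreachable and nothing moves.
- env.close_job(): hands the job in, once; it reports no verdict.
Readings, each from a call of its own:
- env.read_t(): time.
- env.read_qpos(): joint angles.
- env.read_qvel(): joint speeds.
- env.read_joint_torque(): joint torques, N m.
- env.read_tool_pos(): TCP position.
- env.read_tool_rot(): TCP orientation.
- env.read_ft_force(): force on the tool from outside, world axes, zero at the start.
- env.read_ft_torque(): the same for the moment, N m.
- env.read_opening(): finger opening in m.
Only numpy, scipy, OpenCV 4.12 (cv2) and the standard library are available. Lean on these libraries where they do the work, as an engineer would, in place of code of your own. Each camera call takes 0.05 s, during which the arm holds its last target. There are 200 camera calls.

### The job

Check the two hand rollers from the rack one at a time: hold it upright by its handle, press its roller on the marble slab with about half a kilo and roll it one way through a whole turn, without rolling it back, feeling whether it runs true or lifts the handle as it turns. Hang a roller that runs true back in the rack, in any free slot with its shoulder resting on the shelf, and stand one that lifts, roller down, in a bay of the plywood crate, set down gently. Never press it with two kilos or more, also where a roller lifts, and leave the brush in the rack and everything else where it is.

Things in the scene. Friction and masses are not known exactly. Their poses are not given: they have to be found in the camera images.
- handle_a (a point): hand roller 'a': the middle of its wooden handle, 22 (x) x 30 (y) x 82 mm, gripped across the 22 mm; 48 mm above the underside of its shoulder, about 130 mm above the bottom of its roller (see roller_a). z points up along the handle, the axle lies along y, the tool rolls along its own x.
- handle_b (a point): hand roller 'b', alike in every way outside: the same point on it.
- roller_a: all of hand roller a, 170 mm tall, 0.25 to 0.35 kg; origin 130 mm below the handle's middle. Black rubber roller 36 mm across and 64 mm long in a steel fork 82 mm wide (y) with its top 50 mm up; steel shank 12 mm square; square wooden shoulder 40 x 40 x 6 mm with its underside 82 mm up; handle above. The axle's setting in the fork differs from roller to roller, so the rubber's bottom is 125 to 135 mm below the middle of the handle.
- roller_b: all of hand roller b; the same.
- turn_a (a joint): how far a's rubber has turned on its axle (rad): within 0.3 of 0 at the start, growing when the tool is rolled along its own +x. 113 mm of rolling is a whole turn (6.28). It turns easily, and stays as it is in the air.
- turn_b (a joint): the same for b.
- rack: fixed wooden rack 310 mm wide (y); x points to its back, away from the robot. Shelf 10 mm thick, top 112 mm above the table, with three slots 100 mm apart and 18 mm wide, open to the front (-x). It stands on two end boards; the shelf ends 45 mm behind the seats. Hand rollers and brush hang in the slots by their shoulders, with their x along the rack's. Origin under the middle seat.
- slot_0 (a point): seat of the first slot (rack y = -100 mm), on the shelf's top. The slot ends 9 mm behind it; the shelf's front edge is 36 mm before it and has a lip 6 mm deep, 5 mm high. To take a tool out lift it 8 to 12 mm (at 22 mm the fork strikes the shelf), then draw it 90 mm forward; to hang it, the reverse.
- slot_1 (a point): seat of the middle slot.
- slot_2 (a point): seat of the third slot (rack y = +100 mm).
- slab_top (a point): centre of the slab's top. A bad roller has one side of its rubber swollen by 1.6 to 4 mm, which lifts the handle by that much over about a third of each turn; a true one lifts it less than 0.6 mm; in between either verdict is right. Touch down slowly, stop at a few newtons, then follow with the height by the force felt (3 to 12 N): with the hand kept level a bad one presses too hard.
- slab: fixed marble slab 220 (x) x 200 (y) x 20 mm, left or right of the robot (the crate is on the other side). Origin at the centre of its underside.
- crate: fixed plywood crate 66 (x) x 218 (y) x 98 mm with two bays side by side along y, each 54 (x) x 100 (y) mm inside, floor 6 mm thick. A hand roller stands in a bay, its x along the crate's, held nearly upright by its shoulder between the walls, the handle above them. Origin at the centre of its underside.
- bay_0 (a point): centre of the floor of the bay at crate y = -53 mm.
- bay_1 (a point): centre of the floor of the bay at crate y = +53 mm.
- flat_brush: flat brush hanging in the rack: round dark handle 20 mm across (the hand rollers' are rectangular), brass ferrule and black bristles below. Origin 82 mm below the underside of its shoulder. To be left alone.
- bowl: blue bowl, 90 mm across, 42 mm tall, between slab and crate; origin under its centre.
- cork_block: cork sanding block 90 x 55 x 32 mm, between slab and crate; origin under its centre.
- wax_pot: little jar, 36 mm across, 28 mm tall, in front of the rack; origin under its centre.
- paint_tin: paint tin, 84 mm across, 110 mm tall; origin under its centre.
- glue_bottle: small white bottle, 36 mm across, 90 mm tall; origin under its centre.

How it is judged:
On the way, in this order (a step that is already met when the one before it is completed fails the run):
1. one hand roller has turned through a whole turn, pressed on the slab ((((value of joint turn_a above 5.9 rad or value of joint turn_a below -5.9 rad) and contact force between roller_a and slab above 2 N) or ((value of joint turn_b above 5.9 rad or value of joint turn_b below -5.9 rad) and contact force between roller_b and slab above 2 N))), for 0.05 s.
2. the other has too, and neither was turned back ((value of joint turn_a above 5.9 rad or value of joint turn_a below -5.9 rad) and (value of joint turn_b above 5.9 rad or value of joint turn_b below -5.9 rad) and contact force between any of roller_a, roller_b and slab above 2 N), for 0.05 s.
At the end, for the whole second after the job is handed in: Each true hand roller (swollen under 0.6 mm) hangs in a slot: handle centre 44 to 53 mm above the seat, within 18 mm (12 along the rack), tilt under 0.12 rad. Each bad one (over 1.6 mm) stands in a crate bay on its roller, tilt under 0.3 rad; in between, either. Both at rest, the brush in place (((x of handle_a in the frame of slot_0 between -0.018 and 0.018 m and y of handle_a in the frame of slot_0 between -0.012 and 0.012 m and z of handle_a in the frame of slot_0 between 0.044 and 0.053 m and angle between handle_a's own z axis and vertical below 0.12 rad and value of joint tread_a below 0.0016 m) or (x of handle_a in the frame of slot_1 between -0.018 and 0.018 m and y of handle_a in the frame of slot_1 between -0.012 and 0.012 m and z of handle_a in the frame of slot_1 between 0.044 and 0.053 m and angle between handle_a's own z axis and vertical below 0.12 rad and value of joint tread_a below 0.0016 m) or (x of handle_a in the frame of slot_2 between -0.018 and 0.018 m and y of handle_a in the frame of slot_2 between -0.012 and 0.012 m and z of handle_a in the frame of slot_2 between 0.044 and 0.053 m and angle between handle_a's own z axis and vertical below 0.12 rad and value of joint tread_a below 0.0016 m) or (x of handle_a in the frame of bay_0 between -0.045 and 0.045 m and y of handle_a in the frame of bay_0 between -0.055 and 0.055 m and z of handle_a in the frame of bay_0 between 0.11 and 0.145 m and angle between handle_a's own z axis and vertical below 0.3 rad and value of joint tread_a above 0.0006 m) or (x of handle_a in the frame of bay_1 between -0.045 and 0.045 m and y of handle_a in the frame of bay_1 between -0.055 and 0.055 m and z of handle_a in the frame of bay_1 between 0.11 and 0.145 m and angle between handle_a's own z axis and vertical below 0.3 rad and value of joint tread_a above 0.0006 m)) and ((x of handle_b in the frame of slot_0 between -0.018 and 0.018 m and y of handle_b in the frame of slot_0 between -0.012 and 0.012 m and z of handle_b in the frame of slot_0 between 0.044 and 0.053 m and angle between handle_b's own z axis and vertical below 0.12 rad and value of joint tread_b below 0.0016 m) or (x of handle_b in the frame of slot_1 between -0.018 and 0.018 m and y of handle_b in the frame of slot_1 between -0.012 and 0.012 m and z of handle_b in the frame of slot_1 between 0.044 and 0.053 m and angle between handle_b's own z axis and vertical below 0.12 rad and value of joint tread_b below 0.0016 m) or (x of handle_b in the frame of slot_2 between -0.018 and 0.018 m and y of handle_b in the frame of slot_2 between -0.012 and 0.012 m and z of handle_b in the frame of slot_2 between 0.044 and 0.053 m and angle between handle_b's own z axis and vertical below 0.12 rad and value of joint tread_b below 0.0016 m) or (x of handle_b in the frame of bay_0 between -0.045 and 0.045 m and y of handle_b in the frame of bay_0 between -0.055 and 0.055 m and z of handle_b in the frame of bay_0 between 0.11 and 0.145 m and angle between handle_b's own z axis and vertical below 0.3 rad and value of joint tread_b above 0.0006 m) or (x of handle_b in the frame of bay_1 between -0.045 and 0.045 m and y of handle_b in the frame of bay_1 between -0.055 and 0.055 m and z of handle_b in the frame of bay_1 between 0.11 and 0.145 m and angle between handle_b's own z axis and vertical below 0.3 rad and value of joint tread_b above 0.0006 m)) and linear speed of each of roller_a, roller_b below 0.02 m/s and distance of flat_brush from where it was at the start of the episode below 0.025 m); the robot touches nothing.
It fails at once if a hand roller is pressed on the slab with more than 20 N (contact force between any of roller_a, roller_b and slab above 20 N).
It fails at once if a hand roller strikes or is forced against the crate with more than 60 N (contact force between any of roller_a, roller_b and crate above 60 N).
It fails at once if a bystander is moved by more than 25 mm (distance of any of flat_brush, bowl, cork_block, wax_pot, paint_tin, glue_bottle from where it was at the start of the episode above 0.025 m).
It also fails if it takes over 72 s, if anything falls off the work surface, if the arm or the gripper's body presses on something with over 40 N, if the wrist force passes 120 N, or if a joint passes its speed limit or range.

## Working session

There is one attempt and no reset: what is moved stays moved. The work goes in short steps, each a Python script; the robot and the scene stay as the last script left them, time stands still between calls to the robot, and variables do not carry over. Pictures are saved under pics/ and viewed, about 8 in all and at most 12, crops included, and the job is handed in when it is done.

```bash
ls; mkdir -p pics; python3 - <<'E'
from station import env
import cv2,numpy as np
np.set_printoptions(precision=4,suppress=True)
for n in ("top","side"):
    c=env.camera(n); cv2.imwrite(f"pics/{n}0.png",c["frame"][:,:,::-1]); print(n,c["mtx"],c["xyz"],c["rotation"])
print(env.camera("wrist")["mount"],env.read_t(),env.read_tool_rot())
E
```

```text
pics
top [[466.2592   0.     283.3282]
 [  0.     466.2592 208.8839]
 [  0.       0.       1.    ]] [ 0.3889 -0.0089  1.0552] [[-0.0165 -0.9855  0.1691]
 [-0.9999  0.0171  0.0022]
 [-0.005  -0.1691 -0.9856]]
side [[383.4889   0.     282.115 ]
 [  0.     383.4889 209.6573]
 [  0.       0.       1.    ]] [0.1796 0.6018 0.8008] [[-0.8617 -0.355   0.3625]
 [-0.5074  0.6005 -0.618 ]
 [ 0.0017 -0.7165 -0.6976]]
[[ 1.     -0.0001  0.0005 -0.0003]
 [-0.0001  0.9551  0.2963 -0.0756]
 [-0.0005 -0.2963  0.9551 -0.1178]
 [ 0.      0.      0.      1.    ]] 0.15 [[ 0.4349 -0.9005 -0.0009]
 [-0.9005 -0.4349  0.0016]
 [-0.0018  0.0001 -1.    ]]
```

View pics/top0.png

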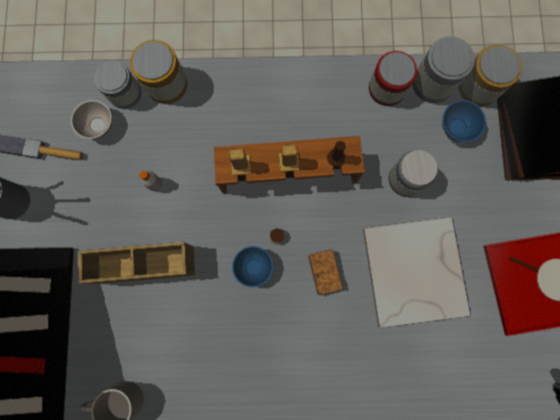

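View pics/side0.png

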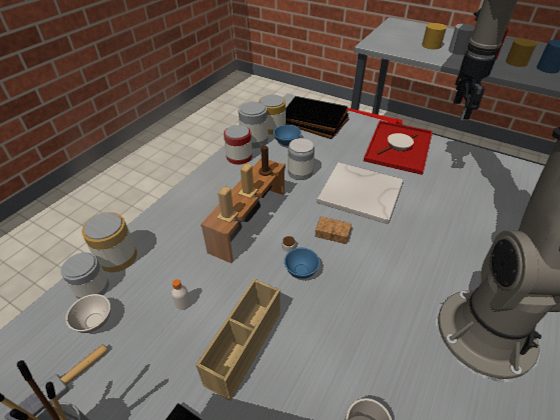

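Top view: rack at the top centre. Roller handles are at (239,157) and (289,153), and the round dark brush handle is at (338,150). The slab is at (416,272), the crate at (135,262), the paint tin at (416,170) and the wax pot at (277,236). The side view agrees with this. Next I'll measure positions.

```bash
cat > h.py <<'E'
import cv2,numpy as np
np.set_printoptions(precision=4,suppress=True)
def ray(px,K,o,R,z):
    d=R@np.linalg.inv(K)@np.array([px[0],px[1],1.]); return o+d*(z-o[2])/d[2]
def proj(P,K,o,R):
    p=K@(R.T@(np.asarray(P)-o)); return p[:2]/p[2]
E
python3 - <<'E'
from h import *
from station import env
c=env.camera("top"); a=(c["mtx"],c["xyz"],c["rotation"]); im=c["frame"]
hsv=cv2.cvtColor(im,cv2.COLOR_RGB2HSV); H,S,V=cv2.split(hsv)
def blob(mask,box):
    m=np.zeros_like(mask,np.uint8); x0,y0,x1,y1=box; m[y0:y1,x0:x1]=mask[y0:y1,x0:x1]*255
    return max(cv2.findContours(m,0,cv2.CHAIN_APPROX_NONE)[0],key=cv2.contourArea)[:,0,:]
def rect(b,z):
    P=np.array([ray(p,*a,z)[:2] for p in b],np.float32); r=cv2.minAreaRect(P); return r,cv2.boxPoints(r)
print("slab",*rect(blob((V>130)&(S<60),(355,210,480,335)),.02))
print("crate",*rect(blob((S>70)&(H<40),(60,232,205,295)),.098))
b=blob((S>110)&(H<25),(205,128,372,200)); print("rack",*rect(b,.112))
# back edge: topmost pixels per column, away from handles
top={}
for x,y in b: top[x]=min(top.get(x,999),y)
pts=np.array([(x,top[x]) for x in top if x>218 and x<358 and not(225<x<252 or 275<x<302 or 325<x<350)],np.float32)
W=np.array([ray(p,*a,.112)[:2] for p in pts],np.float32); l=cv2.fitLine(W,cv2.DIST_HUBER,0,.01,.01).ravel(); print("back line",l, "ang",np.arctan2(-l[0],l[1]))
print("ends",ray((b[:,0].min(),147),*a,.112),ray((b[:,0].max(),137),*a,.112))
for n,box in (("h2",(225,140,255,162)),("h1",(276,138,304,160))):
    m=(V>0)&(H>14)&(H<30)&(S>60)&(V>130)
    bb=blob(m,box); x,y,w,h=cv2.boundingRect(bb); print(n,(x,y,w,h),"top centre",rect(bb,.201)[0])
for n,px,z in (("tin",(417,164),.11),("brush",(340,146),.2),("wax",(277,235),.028),("bowl",(253,266),.03),("cork",(325,270),.032)): print(n,ray(px,*a,z))
cv2.imwrite("pics/rack.png",cv2.resize(im[125:205,200:375,::-1],None,fx=4,fy=4,interpolation=cv2.INTER_CUBIC))
E
```

```text
slab ((0.42298614978790283, -0.2959129810333252), (0.21632260084152222, 0.19617034494876862), 6.266862869262695) [[ 0.3048 -0.2102]
 [ 0.3262 -0.4052]
 [ 0.5412 -0.3816]
 [ 0.5198 -0.1866]]
crate ((0.4469645619392395, 0.29618674516677856), (0.06942465901374817, 0.23421692848205566), 3.947760581970215) [[0.4043 0.4106]
 [0.4204 0.177 ]
 [0.4897 0.1817]
 [0.4735 0.4154]]
rack ((0.6459472179412842, -0.019518211483955383), (0.09900178015232086, 0.31084537506103516), 3.5380325317382812) [[ 0.5869  0.1326]
 [ 0.6061 -0.1777]
 [ 0.7049 -0.1716]
 [ 0.6858  0.1387]]
back line [ 0.0634 -0.998   0.6912  0.0321] ang -3.078162
ends [0.6852 0.1367 0.112 ] [ 0.7014 -0.1793  0.112 ]
h2 (230, 149, 13, 10) top centre ((0.64389967918396, 0.08115853369235992), (0.016750367358326912, 0.023394286632537842), 5.537350177764893)
h1 (282, 145, 14, 10) top centre ((0.6499334573745728, -0.0191042423248291), (0.01661643385887146, 0.02400333806872368), 6.346015453338623)
tin [ 0.6413 -0.2875  0.11  ]
brush [ 0.6552 -0.1169  0.2   ]
wax [0.5067 0.0083 0.028 ]
bowl [0.4393 0.0617 0.03  ]
cork [ 0.4279 -0.0951  0.032 ]
```

View pics/rack.png

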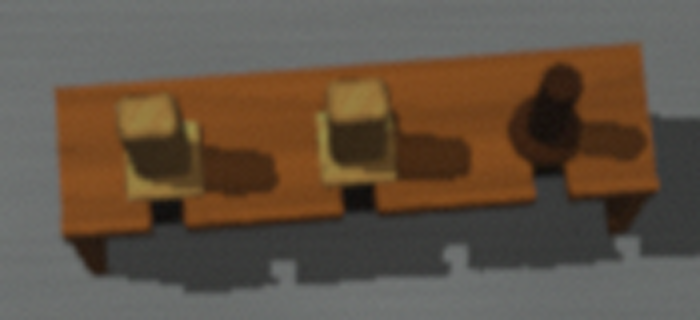

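```bash
cat >> h.py <<'E'
def Rz(yaw):
    c,s=np.cos(yaw),np.sin(yaw); return np.array([[c,s,0],[s,-c,0],[0,0,-1.]])
def wcam(env):
    p,R=env.read_tool_pos(),env.read_tool_rot(); c=env.camera("wrist"); M=c["mount"]
    return c["frame"],(c["mtx"],p+R@M[:3,3],R@M[:3,:3])
YAW=.0625
E
python3 - <<'E'
from h import *
from station import env
env.move_to([.645,.031,.31],Rz(YAW)); print(env.read_qpos(),env.read_tool_pos(),env.read_t(),env.read_ft_force())
im,a=wcam(env); np.savez("w1.npz",im=im,K=a[0],o=a[1],R=a[2]); cv2.imwrite("pics/w1.png",im[:,:,::-1])
for P in ([.644,.081,.201],[.65,-.019,.201]): print(proj(P,*a))
E
```

```text
[ 0.2727  0.5719 -0.6334  1.0852  0.3274  1.5779 -0.2188] [0.6451 0.0289 0.3099] 2.575 [1.1231 0.0435 0.228 ]
[279.1256 128.7892]
[278.7774 274.112 ]
```

View pics/w1.png

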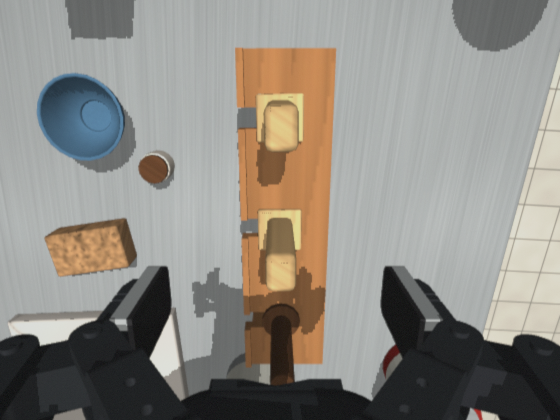

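The wrist view shows the handle tops at about (282,125) and (282,271), within 4 px of prediction. The rack is aligned with the hand. I'll refine the positions and take the first roller (slot_2).

```bash
cat >> h.py <<'E'
def line(env,p,R=None,speed=.15,**k):
    return env.movel(np.asarray(p,float),R,speed=speed,**k)
def grasp(env,P,yaw):
    """P: xy of handle; hangs in rack. returns settled grasp TCP."""
    R=Rz(yaw); env.move_to([P[0],P[1],.245],R); env.move_gripper(.075)
    line(env,[P[0],P[1],.168],R,.1); env.move_gripper(0,60); env.wait(.2)
    p=env.read_tool_pos(); print("grasp",p,env.read_opening(),env.read_ft_force()); return p
def takeout(env,p,yaw):
    d=np.array([np.cos(yaw),np.sin(yaw),0]); R=Rz(yaw)
    line(env,p+[0,0,.010],R,.05); print("lift",env.read_tool_pos(),env.read_ft_force())
    line(env,p+[0,0,.010]-.095*d,R,.15); print("out",env.read_tool_pos(),env.read_ft_force())
    line(env,p+[0,0,.12]-.095*d,R,.2)
E
python3 - <<'E'
from h import *
from station import env
d=np.load("w1.npz"); a=(d["K"],d["o"],d["R"])
hs=cv2.cvtColor(d["im"],cv2.COLOR_RGB2HSV); 
m=((hs[:,:,0]>12)&(hs[:,:,0]<28)&(hs[:,:,1]>60)&(hs[:,:,2]>150)).astype(np.uint8)*255
print(ray((282,125),*a,.201),ray((282,271),*a,.201))
A=ray((282,125),*a,.201)
# front lip edge and y ends of the shelf for a check of rack
for px in ((335,48),(236,48),(322,363),(245,363)): print(ray(px,*a,.112))
p=grasp(env,A,YAW); np.save("g2.npy",p)
print(env.read_t())
if .018<env.read_opening()<.03: takeout(env,p,YAW); print(env.read_t(),env.read_tool_pos(),env.read_ft_force(),env.read_opening())
E
```

```text
[0.6456 0.0834 0.201 ] [ 0.6521 -0.0164  0.201 ]
[0.6865 0.1383 0.112 ]
[0.6069 0.1335 0.112 ]
[ 0.7062 -0.1703  0.112 ]
[ 0.6247 -0.1751  0.112 ]
grasp [0.6456 0.0835 0.1685] 0.021368729150190693 [-2.4563 -0.5171  3.5492]
4.9583
lift [0.6457 0.0835 0.1783] [-0.1155 -0.336  -4.2099]
out [0.5517 0.0774 0.1787] [ 0.5803 -0.3827 -2.7445]
6.8 [0.5505 0.0774 0.2873] [ 0.2145 -0.2203 -2.8272] 0.021529488197492886
```

The slot_2 roller is gripped and weighs about 0.29 kg. Next: touch down on the slab, then a few trial roll steps to learn timing and stiffness.

```bash
cat >> h.py <<'E'
SY=.11; SC=np.array([.423,-.296]); SD=np.array([np.cos(SY),np.sin(SY)])
def fz(env): return env.read_ft_force()[2]
def touch(env):
    R=Rz(SY); s=SC-.064*SD
    env.move_to([*s,.26],R); line(env,[*s,.175],R,.15); env.wait(.25)
    f0=np.mean([(env.wait(.02),fz(env))[1] for _ in range(5)])
    hit=line(env,[*s,.148],R,.015,f_stop=3.0); z=env.read_tool_pos()[2]
    print("touch",hit,z,"f0",f0,"F",fz(env)-f0,env.read_t()); return np.array([f0,z,0.,0.])  # f0, zcmd, s, slope
def roll(env,st,n,dx=.001,k=8000.,F0=6.,speed=.03,log=None):
    f0,z,s,sl=st; R=Rz(SY); out=[]
    for _ in range(n):
        F=fz(env)-f0
        if F>14: z+=.001; line(env,[*(SC+(s-.064)*SD),z],R,.05); print("ease",F); continue
        dz=np.clip((F-F0)/k*.5+sl,-.0006,.0009); sl=np.clip(.6*sl+.4*dz,-.0004,.0004)
        z+=dz; s+=dx
        hit=line(env,[*(SC+(s-.064)*SD),z],R,speed,f_stop=6.)
        if hit: print("hit",s); 
        out.append((env.read_t(),s,z,env.read_tool_pos()[2],fz(env)-f0))
    return np.array([f0,z,s,sl]),np.array(out)
E
python3 - <<'E'
from h import *
from station import env
st=touch(env); st,o=roll(env,st,6); print(o); np.save("st.npy",st); np.save("o1.npy",o)
E
```

```text
touch True 0.1543835190471322 f0 -2.4156747759253863 F 6.50235511963337 10.6917
[[10.9417  0.001   0.1544  0.1544  3.0374]
 [11.1917  0.002   0.1542  0.1544  4.4187]
 [11.4417  0.003   0.1541  0.1544  6.4121]
 [11.6917  0.004   0.154   0.1544  7.4381]
 [11.9417  0.005   0.154   0.1544  7.5631]
 [12.1917  0.006   0.154   0.1544  7.7637]]
```

```bash
cat >> h.py <<'E'
def roll2(env,f0,send,nmax,F0=5.5,k=11000.,speed=.025):
    """Follow the rubber: each short line starts from the measured height; a force change of 4 N ends it."""
    R=Rz(SY); out=[]; sl=0.; z0=s0=None
    for _ in range(nmax):
        p=env.read_tool_pos(); F=fz(env)-f0; s=(p[:2]-SC)@SD+.064
        out.append((env.read_t(),s*1e3,p[2]*1e3,F))
        if s>=send: break
        if s0 is not None and s-s0>.0008: sl=np.clip((p[2]-z0)/(s-s0),-.3,.35)
        z0,s0=p[2],s
        if F>12: line(env,[*p[:2],p[2]-F0/k+.0003],R,.03); continue
        L=.007 if abs(sl)<.03 else .0025
        L=min(L,send+.001-s)
        line(env,[*(SC+(s+L-.064)*SD),p[2]-F0/k+sl*L],R,speed,f_stop=4.)
    return np.array(out)
E
python3 - <<'E'
from h import *
from station import env
f0=np.load("st.npy")[0]; o=roll2(env,f0,.124,14); print(o); np.save("o2.npy",o)
E
```

```text
[[ 12.1917   6.364  154.4008   7.7637]
 [ 12.6333  14.1383 154.3872   7.778 ]
 [ 13.0917  21.955  154.377    8.3291]
 [ 13.5583  29.7532 154.3748   8.0974]
 [ 14.0167  37.5712 154.3744   7.7348]
 [ 14.4833  45.4027 154.382    6.5161]
 [ 14.95    53.2163 154.3859   7.0785]
 [ 15.4167  61.0611 154.4061   7.7715]
 [ 15.8833  68.8861 154.4221   8.8245]
 [ 16.35    76.6897 154.421    7.7993]
 [ 16.8083  84.4931 154.4102   7.678 ]
 [ 17.2667  92.3371 154.4285   8.5373]
 [ 17.7333 100.1323 154.4034   8.9891]
 [ 18.1917 107.9911 154.4057   7.6418]]
```

Height stays within 0.06 mm over 108 mm, so this roller looks true. Finishing the turn, then hanging it back.

```bash
cat >> h.py <<'E'
def hang(env,p,yaw):
    d=np.array([np.cos(yaw),np.sin(yaw),0]); R=Rz(yaw); q=p-.095*d
    env.move_to(q+[0,0,.12],R); line(env,q+[0,0,.011],R,.2); env.wait(.15); print("pre",env.read_tool_pos()-q,env.read_ft_force())
    hit=line(env,p+[0,0,.011],R,.12,f_stop=12.); env.wait(.1); print("in",hit,env.read_tool_pos()-p,env.read_ft_force())
    if hit: return False
    hit=line(env,p+[0,0,-.001],R,.04,f_stop=5.); print("down",hit,env.read_tool_pos()-p,env.read_ft_force())
    return True
E
python3 - <<'E'
from h import *
from station import env
f0=np.load("st.npy")[0]; o=roll2(env,f0,.124,6); print(o)
p=env.read_tool_pos(); line(env,p+[0,0,.06],None,.2)
print("up",env.read_ft_force(),env.read_opening(),env.read_t())
g=np.load("g2.npy"); print(hang(env,g,YAW),env.read_t())
E
```

```text
[[ 18.6583 115.8368 154.4424   8.5129]
 [ 19.125  123.6594 154.4246   7.6256]
 [ 19.375  125.7731 154.427    7.8233]]
up [-0.0593 -0.6228 -4.0413] 0.021208132790766648 19.825
pre [0.0014 0.0003 0.0129] [ 0.7537 -0.4072 -1.7394]
in False [-0.0007  0.      0.0112] [-0.4793 -0.5168 -2.5912]
down True [-0.0002  0.     -0.0001] [ 0.4647 -0.4696  4.4711]
True 23.4583
```

```bash
python3 - <<'E'
from h import *
from station import env
env.move_gripper(.06); p=env.read_tool_pos(); line(env,p+[0,0,.08],None,.2)
p=grasp(env,[.6521,-.0164],YAW); np.save("g1.npy",p)
assert .018<env.read_opening()<.03
takeout(env,p,YAW); print(env.read_tool_pos(),env.read_ft_force(),env.read_t())
st=touch(env); np.save("st.npy",st); o=roll2(env,st[0],.126,6); print(o)
E
```

```text
grasp [ 0.652  -0.0164  0.1684] 0.021434674742494192 [-2.3284 -0.9893  3.8836]
lift [ 0.6522 -0.0164  0.1783] [-0.4145  0.1145 -2.9004]
out [ 0.5581 -0.0225  0.1787] [ 1.0813  0.6392 -1.6549]
[ 0.5569 -0.0224  0.2873] [ 0.0331  0.0799 -3.4854] 28.7333
touch True 0.16081594664963944 f0 -2.5649500370454392 F 7.191769582274514 32.1083
[[ 32.1083   0.3063 160.8159   7.1918]
 [ 32.6      8.0742 160.809    8.1224]
 [ 33.0583  15.8303 160.8013   7.6978]
 [ 33.5167  23.5896 160.8032   8.0373]
 [ 33.975   31.0463 160.904    8.8841]
 [ 34.425   38.9335 161.3087   9.7766]]
```

It is starting to lift, so I'll continue with a lower force target.

```bash
python3 - <<'E'
from h import *
from station import env
f0=np.load("st.npy")[0]; o=roll2(env,f0,.126,10,F0=3.5); print(o)
E
```

```text
[[ 34.7083  41.9964 161.3633   8.6257]
 [ 35.1583  49.3762 161.2809   7.8034]
 [ 35.6     56.4809 160.8741   5.7213]
 [ 35.8583  59.161  160.8205   9.3314]
 [ 36.2917  66.4049 160.8384   9.7387]
 [ 36.7333  73.4416 160.8186   8.6032]
 [ 37.1667  80.5646 160.8335   9.0779]
 [ 37.6     87.6433 160.8375   7.9951]
 [ 38.0333  94.718  160.8299   8.4365]
 [ 38.4667 101.8428 160.8324   8.0239]]
```

The lift is about 0.55 mm around s=42 mm, close to the 0.6 mm limit for true. There is slab and time left, so I'll finish the turn and keep rolling the same way to feel the bump a second time (expected near s≈155 mm), sampling more finely.

```bash
sed -i 's/L=.007 if/L=LF if/; s/speed=.025):/speed=.025,LF=.007):/' h.py; python3 - <<'E'
from h import *
from station import env
f0=np.load("st.npy")[0]; print(roll2(env,f0,.136,8,F0=3.5)); print(roll2(env,f0,.162,14,F0=3.5,LF=.0025))
E
```

```text
[[ 38.9    108.9735 160.8397   8.3641]
 [ 39.3333 116.1149 160.8499   7.5928]
 [ 39.7667 123.2305 160.8572   7.0996]
 [ 40.2    130.3719 160.8712   7.345 ]
 [ 40.6167 137.1191 160.8587   7.2243]]
[[ 40.6167 137.1191 160.8587   7.2243]
 [ 40.875  139.7269 160.8711   8.6824]
 [ 41.1333 142.2915 160.8616   7.1872]
 [ 41.3833 144.5806 160.9319   7.8069]
 [ 41.6333 146.8119 161.0949   7.7512]
 [ 41.8833 149.0295 161.2259   7.9427]
 [ 42.1333 151.3192 161.3371   7.7912]
 [ 42.3833 153.6735 161.3969   7.9079]
 [ 42.6333 156.1303 161.4173   8.0268]
 [ 42.8833 158.6942 161.4089   7.4397]
 [ 43.1333 161.3455 161.366    7.7287]
 [ 43.3833 163.1335 161.3288   7.8055]]
```

The bump repeats one turn later with a peak lift of 0.56 mm. That is under 0.6 mm and far below 1.6 mm, so this roller also counts as true and goes back in slot_1.

```bash
python3 - <<'E'
from h import *
from station import env
p=env.read_tool_pos(); line(env,p+[0,0,.06],None,.2)
g=np.load("g1.npy"); ok=hang(env,g,YAW); print(ok,env.read_t())
if ok:
    env.move_gripper(.06); line(env,env.read_tool_pos()+[0,0,.1],None,.2)
    q=g-[.10,-.045,0]; env.move_to([.56,.031,.36],Rz(YAW)); print(env.read_t())
    c=env.camera("top")["frame"]; s=env.camera("side")["frame"]
    v=np.hstack([cv2.resize(c[120:300,200:480],(560,360)),cv2.resize(s[120:260,190:330],(360,360))])
    cv2.imwrite("pics/end.png",cv2.resize(v,(800,313))[:,:,::-1])
E
```

```text
pre [0.0014 0.0001 0.0129] [-0.0486  0.3878 -3.1624]
in False [-0.0006 -0.0001  0.0112] [ 0.6664 -0.1601 -2.5301]
down True [-0.0002 -0.0001 -0.0002] [-0.4984  0.0325  3.9944]
True 47.1083
48.8333
```

View pics/end.png

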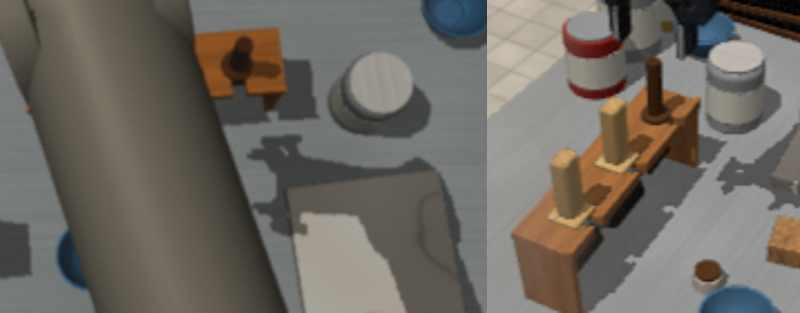

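The side crop shows both rollers upright with their shoulders flat on the shelf, handles at (567,185) and (614,130). The brush at (654,90) is untouched and the gripper is clear. Handing in.

```bash
python3 -c "
from station import env
env.close_job(); print(env.read_t())"
```

```text
the job is handed in; nothing more can be done
the job is handed in; nothing more can be done
```

I judged both hand rollers true and hung each back in its own slot. I handed the job in just after 48.8 s of the 72 s limit.

| Roller | Distance rolled (one way) | Press force (sampled readings) | Handle lift | Verdict |
|---|---|---|---|---|
| slot_2 | 125 mm | about 3–9 N | under 0.1 mm | true |
| slot_1 | 163 mm | about 6–10 N | 0.56 mm | true |

- **Close call:** the slot_1 roller's lift is near the 0.6 mm limit for true. I kept rolling it the same way past a whole turn, and the bump came back one turn later at the same height. That is far below the 1.6 mm that marks a bad roller, so nothing went into the crate.
- **Last checks:** both rollers came to rest on the shelf within 0.3 mm of the hand position where I had gripped them. The final side picture shows them upright and the brush in place. The arm hid both rollers in the final top picture, so only the side view and the force readings confirm how they hang.

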